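# Reassemble the condenser tube: aperture rings in order, then the cap

### The arm

A 7-joint arm with a two-finger parallel gripper is mounted at the origin on the work surface. World frame = base frame: x ahead of the robot, y to its left, z up, the work surface at z = 0. Lengths are in m, angles in rad, forces in N, time in s.
With the tool pointing down it reaches from about 0.4 to 0.85 m from the base axis. Payload 10.4 kg.
Tool frame: the origin (TCP) lies on the centre line of the jaws, within the pads' length; the fingertips stand 14 mm ahead of it and the grasp point (between the pads) lies 5 mm behind it; z points along the fingers, y is the line along which they close (so a half turn about z gives the same grasp; the last joint's range is limited). The gripper opens to 85 mm and grips with 20 to 120 N. Pads are 22 mm wide; open, the fingers measure 114 mm over their backs; the gripper's body (76 mm by 85 mm) begins 54 mm behind the grasp point. The pads swing forward as they close: fully open they stand 13 mm farther back than shut.
Start: joints at [1.247, 0.332, -0.065, 1.46, 0.022, 1.35, -0.088], TCP at [0.185, -0.597, 0.245] pointing down, gripper open.
Joint ranges: [-2.6, 2.6], [-0.5, 2.12], [-1.47, 1.34], [0.16, 2.42], [-1.27, 4.41], [0.06, 2.06], [-2.6, 2.6]. Speed limits (rad/s): [2.22, 2.22, 2.79, 2.79, 3.14, 3.14, 3.14].

### API

Orientations are given as a unit quaternion [x, y, z, w].
In Python, from bench import bot, grip, ik, telemetry, imaging, job gives the robot as it stands. Calls block until the motion is done:
- bot.move_pose(position, orientation): joint-space move of the TCP to a pose.
- bot.move_straight(position, rot=None, speed=0.15, contact_N=None): straight line of the TCP; rot=None keeps the orientation; speed is the mean speed in m/s. With contact_N (N) it stops when the force on the tool has changed by that much, and returns True; else False.
- bot.goto_joints(angles): joint-space move.
- grip(opening, strength=None): finger opening in m; strength is the grip in N (None keeps the last); returns when the fingers have stopped.
- bot.hold(seconds).
- ik(position, orientation): joint angles nearest the present ones, or None.
- telemetry.read_state(): the state.
- imaging.read_camera(name): name is "scene" or "top"; returns a dict with "frame" (400x640x3 uint8, red, green, blue), "depth" (400x640 float32, m along the optical axis (not along the pixel's ray), 0 where there is no reading), "K" (3x3 intrinsics, pixels), "origin" and "rotation" of the camera in the world. Camera axes: x right, y down, z forward; pixel columns grow to the right and rows downward; lengths in m; the calibration is good to about 2 mm. A picture is of the moment at which its call begins.
A pose or a line that the arm cannot do raises bot.Unreachable and nothing moves.
- job.hand_in(): hands the job in; it is judged then, once.
The state is a dict: "t": time; "q": joint angles; "joint_velocities": joint speeds; "joint_efforts": joint torques, N m; "position": TCP position; "ee_rot": TCP orientation; "force": force on the tool from outside, world axes, zero at the start; "wrist_torque": the same for the moment, N m; "grip_width": finger opening in m; "gripper_force": force on a finger pad.
Only numpy, scipy, OpenCV 4.12 (cv2) and the standard library are available. Lean on these libraries where they do the work, as an engineer would, in place of code of your own. Each camera call takes 0.05 s, during which the arm holds its last target. There are 200 camera calls.

### The job

The microscope's condenser tube has been cleaned and must go back together: drop the three matching black aperture rings into the upright white tube one after another so that they lie flat in one column, the one with the smallest hole at the bottom, the middle one next and the one with the widest hole on top. Then close the tube with its knobbed white cap, sitting level with its plug in the mouth, and let go. Leave the solid black disc, the bigger black ring and the white beaker where they are.

Things in the scene. Friction and masses are not known exactly. Their poses are not given: they have to be found in the camera images.
- tube_mouth (a point): Centre of the open mouth, level with the rim, of the upright white round tube, fixed on a dark foot plate (120 x 90 mm, 5 mm thick). z: tube axis, up. The rim is 68 mm above the bench, 80 mm across outside, 71 inside; the mouth narrows like a funnel over the top 10 mm to a straight bore of 61 mm; the inner floor is 62 mm below the rim. Rings (56 mm) drop freely down it; three fill it to 14 mm below the rim.
- ring_small_mid (a point): One of the three loose matt black rings of one outer size, lying flat on the bench: outer diameter 56 mm, 16 mm thick, the SMALLEST round hole, 16 mm in diameter, right through. The point is its centre, half-way up (8 mm above the bench); z is the ring's axis. It is the same either way up and slides easily in the tube. Weighs 25 to 130 g.
- ring_medium_mid (a point): One of the three loose matt black rings of one outer size, lying flat on the bench: outer diameter 56 mm, 16 mm thick, the MIDDLE-sized round hole, 30 mm in diameter, right through. The point is its centre, half-way up (8 mm above the bench); z is the ring's axis. It is the same either way up and slides easily in the tube. Weighs 25 to 130 g.
- ring_wide_mid (a point): One of the three loose matt black rings of one outer size, lying flat on the bench: outer diameter 56 mm, 16 mm thick, the WIDEST round hole, 46 mm in diameter, right through. The point is its centre, half-way up (8 mm above the bench); z is the ring's axis. It is the same either way up and slides easily in the tube. Weighs 25 to 130 g.
- cap_knob (a point): Centre (half-way up) of the upright dark knob, 24 mm in diameter and 24 mm tall, of the loose white cap; z: its axis, up. Below the knob are a white disc, 84 mm across, 4 mm thick, and a plug, 52 mm across, 8 mm deep, on which it stands on the bench. The disc's underside is 16 mm below this point, the plug's end 24 mm. On the tube the disc rests on the rim, plug in the mouth. 80 to 170 g.
- blank_mid (a point): Centre (half-way up) of a loose solid matt black disc, 56 mm across, 16 mm thick, with NO hole, lying flat. Not part of the job: leave it.
- big_ring_mid (a point): Centre (half-way up) of a loose bigger matt black ring, outer diameter 76 mm, hole 56 mm, 16 mm thick, lying flat. Not part of the job: leave it.
- beaker: A loose white porcelain beaker, open, wider than the tube: 92 mm across its mouth, 90 mm tall, standing on the bench; the point is the centre of its underside. Not part of the job: leave it.
Mind the look-alikes: they are no part of the job. What is shaped like the part that bears ring_medium_mid but orange is not meant. What is shaped like the part that bears cap_knob but red is not meant.

How it is judged:
On the way, in this order (a step that is already met when the one before it is completed fails the run):
1. the ring with the smallest hole lies flat on the tube's floor (horizontal distance between ring_small_mid and tube_mouth below 0.005 m and z of ring_small_mid in the frame of tube_mouth between -0.058 and -0.05 m and angle between the z axis of ring_small_mid and the z axis of tube_mouth, either way round below 0.12 rad), for 0.2 s.
2. the ring with the middle hole lies flat on it (all of step 1 and horizontal distance between ring_medium_mid and tube_mouth below 0.005 m and z of ring_medium_mid in the frame of tube_mouth between -0.042 and -0.034 m and angle between the z axis of ring_medium_mid and the z axis of tube_mouth, either way round below 0.12 rad), for 0.2 s.
3. the ring with the widest hole lies flat on top (horizontal distance between each of ring_medium_mid, ring_wide_mid and tube_mouth below 0.005 m and z of ring_medium_mid in the frame of tube_mouth between -0.042 and -0.034 m and angle between the z axis of each of ring_medium_mid, ring_wide_mid and the z axis of tube_mouth, either way round below 0.12 rad and z of ring_wide_mid in the frame of tube_mouth between -0.026 and -0.018 m), for 0.2 s.
At the end, for the whole second after the job is handed in: All three rings lie flat (within 0.12 rad) and centred (within 5 mm) in the tube, each within 4 mm of its height: smallest hole on the floor, middle next, widest on top; the cap sits level (within 0.1 rad) on the rim, centred within 10 mm, its disc within 4 mm of the rim; all at rest and released (all of step 1 and all of step 3 and horizontal distance between cap_knob and tube_mouth below 0.01 m and z of cap_knob in the frame of tube_mouth between 0.012 and 0.02 m and angle between cap_knob's own z axis and vertical below 0.1 rad and linear speed of each of ring_small, ring_medium, ring_wide, cap below 0.02 m/s); the robot touches nothing.
It fails at once if the solid disc is moved more than 30 mm (distance of blank_mid from where it was at the start of the episode above 0.03 m).
It fails at once if the bigger ring is moved more than 30 mm (distance of big_ring_mid from where it was at the start of the episode above 0.03 m).
It fails at once if the beaker is moved more than 30 mm (distance of beaker from where it was at the start of the episode above 0.03 m).
It also fails if it takes over 104 s, if anything falls off the work surface, if the arm or the gripper's body presses on something with over 40 N, if the wrist force passes 120 N, or if a joint passes its speed limit or range.

## Working session

There is one attempt and no reset: what is moved stays moved. The work goes in short steps, each a Python script; the robot and the scene stay as the last script left them, time stands still between calls to the robot, and variables do not carry over. Pictures are saved under pics/ and viewed, at most 14 in all, crops included, and the job is handed in when it is done.

```bash
mkdir -p pics
python3 - <<'E'
from bench import bot, grip, ik, telemetry, imaging, job
import cv2,numpy as np
for n in("scene","top"):
    c=imaging.read_camera(n); cv2.imwrite(f"pics/{n}0.png",c["frame"][:,:,::-1]); np.savez(f"{n}0.npz",**c)
    print(n,c["K"].tolist(),c["origin"],c["rotation"].tolist(),(c["depth"]>0).mean())
s=telemetry.read_state();print(s["t"],s["position"],s["ee_rot"],s["grip_width"])
E
```

```text
scene [[507.58724657641034, 0.0, 321.53596453292187], [0.0, 507.58724657641034, 210.2809467933165], [0.0, 0.0, 1.0]] [1.18830454 0.12123442 0.86813685] [0.6133220868509542, 0.7174829750070941, -0.2517484231866232, -0.21372161748126617] 0.9960234375
top [[370.3332966462627, 0.0, 320.4282153422119], [0.0, 370.3332966462627, 198.4569427071869], [0.0, 0.0, 1.0]] [3.87658910e-01 8.89226371e-05 8.10414790e-01] [-0.677557157042763, 0.7284767437187196, -0.07332119831281285, 0.06972757473964467] 0.99628515625
0.1 [ 0.1851204  -0.59663618  0.24462501] [ 9.88706916e-01  1.49860835e-01 -1.00604592e-04 -5.95975295e-04] 0.08524029286829679
```

View pics/top0.png

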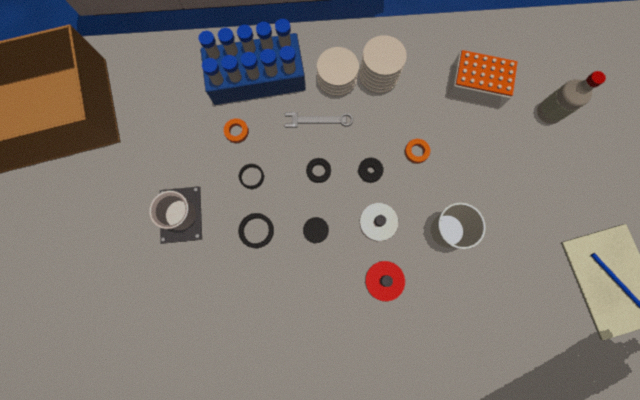

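View pics/scene0.png

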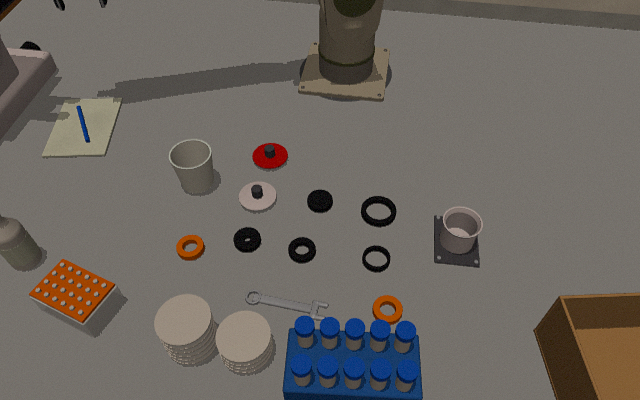

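The top view shows the wide ring at (251,176), medium (318,170), small (371,170), big ring (256,230), blank (316,230), white cap (380,222), tube rim (170,210) and beaker (461,226). The scene view agrees with this.

```bash
cat > h.py <<'E'
from bench import bot, grip, ik, telemetry, imaging, job
import cv2,numpy as np
from scipy.spatial.transform import Rotation as R
def cloud(c):
    d=c["depth"];v,u=np.mgrid[:400,:640];K=c["K"]
    p=np.stack([(u-K[0,2])/K[0,0]*d,(v-K[1,2])/K[1,1]*d,d],-1)
    r=c["rotation"]; r=R.from_quat(r).as_matrix() if np.shape(r)==(4,) else r
    P=p@r.T+c["origin"]; P[d==0]=np.nan
    return P
def circ(P,xy,rad,z0,z1):
    "enclosing circle (world x, y, r) of the points around xy between two heights"
    m=(np.hypot(P[...,0]-xy[0],P[...,1]-xy[1])<rad)&(P[...,2]>z0)&(P[...,2]<z1)
    (x,y),r=cv2.minEnclosingCircle((P[m][:,:2]*1000).astype(np.float32))
    return np.array([x,y])/1000,r/1000,m.sum(),np.median(P[m][:,2])
E
python3 - <<'E'
from h import *
cs={n:cloud(np.load(f"{n}0.npz")) for n in("top","scene")}
T=cs["top"]
for n,(u,v),rad,z0,z1 in [("wide",(251,166),.055,.010,.03),("med",(318,161),.055,.010,.03),("small",(377,170),.055,.010,.03),("big",(256,214),.07,.01,.03),("blank",(316,230),.05,.01,.03),("knob",(380,221),.03,.028,.05),("disc",(380,221),.06,.006,.05),("tube",(154,212),.06,.06,.08),("beaker",(477,226),.07,.08,.1)]:
    xy=T[v,u,:2]; 
    for k in cs:
        a=circ(cs[k],xy,rad,z0,z1) if k=="top" else circ(cs[k],a[0],rad,z0,z1)
        print(n,k,a)
for b in [(251,145),(300,300)]: print(T[b[1],b[0]])
E
```

```text
wide top (array([0.614836  , 0.14108046]), 0.027909351348876954, np.int64(169), np.float64(0.014278911129595895))
wide scene (array([0.61747675, 0.13922649]), 0.02868008804321289, np.int64(208), np.float64(0.01418332008856732))
med top (array([ 0.61761749, -0.0102215 ]), 0.027934165954589845, np.int64(343), np.float64(0.014522864468520247))
med scene (array([ 0.61976562, -0.01210275]), 0.029207851409912108, np.int64(381), np.float64(0.014927091150971461))
small top (array([ 0.60977148, -0.12678565]), 0.027667673110961914, np.int64(437), np.float64(0.014431402088247891))
small scene (array([ 0.61249567, -0.12848186]), 0.029169538497924804, np.int64(459), np.float64(0.015058606694687393))
big top (array([0.52697156, 0.13299461]), 0.06987179565429688, np.int64(467), np.float64(0.014297195341554936))
big scene (array([0.52680078, 0.13342262]), 0.06981864166259766, np.int64(432), np.float64(0.014192599405477513))
blank top (array([0.48364279, 0.00542791]), 0.02783498001098633, np.int64(524), np.float64(0.014261206064333842))
blank scene (array([0.48623706, 0.00358335]), 0.0291390018463134
[... 361 characters left out ...]
42), np.float64(0.010480344902002836))
disc scene (array([ 0.49390503, -0.13491792]), 0.04312791442871094, np.int64(875), np.float64(0.01143633806106581))
tube top (array([0.54033038, 0.30227338]), 0.03972978591918945, np.int64(283), np.float64(0.06513930008326752))
tube scene (array([0.54152252, 0.29947635]), 0.041010475158691405, np.int64(349), np.float64(0.06528814673340211))
beaker top (array([ 0.4624335 , -0.28246121]), 0.04550851821899414, np.int64(269), np.float64(0.08717004488253599))
beaker scene (array([ 0.46446918, -0.28367233]), 0.04720083236694336, np.int64(400), np.float64(0.08665294917400301))
[ 0.69144891  0.14057175 -0.00147001]
[3.38361541e-01 4.87794905e-02 1.46228069e-04]
```

```bash
cat >> h.py <<'E'
Q=[1.,0,0,0]
TUBE=np.array([.541,.3009])
OBJ=dict(small=(.6112,-.1276),med=(.6187,-.0112),wide=(.6162,.1402),cap=(.4930,-.1341))
def pick(xy,z,open_,force):
    grip(open_)
    bot.move_pose([*xy,.15],Q)
    bot.move_straight([*xy,z+.03],speed=.2)
    bot.move_straight([*xy,z],speed=.08)
    grip(0,force); s=telemetry.read_state(); print("t",s["t"],"width",s["grip_width"],"F",s["gripper_force"],s["position"])
    bot.move_straight([*xy,.16],speed=.2)
def carry(z,contact=None):
    bot.move_straight([*TUBE,.16],speed=.25)
    print("hit",bot.move_straight([*TUBE,z],speed=.06,contact_N=contact))
    s=telemetry.read_state(); print("t",s["t"],"width",s["grip_width"],s["position"])
def snap(n,name):
    c=imaging.read_camera(n); cv2.imwrite(f"pics/{name}.png",c["frame"][:,:,::-1]); return c
E
python3 - <<'E'
from h import *
for k,v in dict(OBJ,tube=TUBE).items(): print(k,ik([*v,.02],Q) is not None,ik([*v,.16],Q))
pick(OBJ["small"],.019,.078,40)
bot.move_straight([*TUBE,.16],speed=.25)
carry(.095,8)
a=snap("scene","s1")["frame"][130:330,330:560,::-1]; b=snap("top","t1")["frame"][110:310,60:290,::-1]
cv2.imwrite("pics/c1.png",cv2.resize(np.hstack([a,b]),None,fx=1.7,fy=1.7))
E
```

```text
small True [ 0.53138913  0.43847049 -0.51722818  1.54721119  0.22580316  1.21582261
 -1.59471331]
med True [ 0.47715576  0.46746868 -0.69636297  1.55565248  0.31145665  1.23220934
 -1.84135284]
wide True [ 0.40973726  0.60388874 -0.99023764  1.50843176  0.51399409  1.30823715
 -2.20451008]
cap True [ 0.6656513   0.19234368 -0.53669506  1.8435883   0.10805645  1.13441641
 -1.47951558]
tube True [ 0.14578473  0.57612    -0.99568354  1.5449438   0.49542373  1.29268221
 -2.48504439]
t 4.1583 width 0.0531308148368391 F 43.13957560574636 [ 0.61164912 -0.12764528  0.01958123]
hit False
t 8.3833 width 0.05328963224414937 [0.54126394 0.30105877 0.09548455]
```

View pics/c1.png

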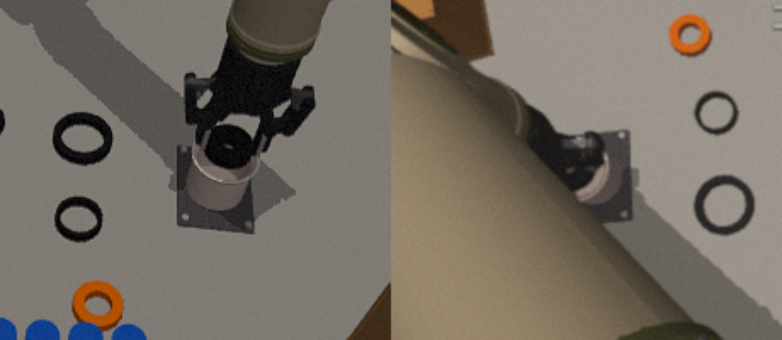

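The crop shows the small ring held level over the tube mouth, at about (228,145) in the crop. I'll lower it and release.

Run:
```python
from h import *
print("hit",bot.move_straight([*TUBE,.085],speed=.04,contact_N=6)); print(telemetry.read_state()["position"])
grip(.085); bot.hold(.3)
bot.move_straight([*TUBE,.16],speed=.25)
bot.move_pose([.6187,-.0112,.15],Q)
c=snap("scene","s2"); t=snap("top","t2")
cv2.imwrite("pics/c2.png",cv2.resize(np.hstack([c["frame"][130:330,370:560,::-1],t["frame"][110:310,100:290,::-1]]),None,fx=2,fy=2))
for k in(c,t):
    P=cloud(k); print(circ(P,TUBE,.06,.06,.08)); m=(np.hypot(*(P[...,:2]-TUBE).transpose(2,0,1))<.027)&(P[...,2]<.055); print(m.sum(),np.percentile(P[m][:,2],[5,25,50,75,95]))
print(telemetry.read_state()["t"])
```

```text
hit False
[0.54078522 0.30075508 0.08457233]
(array([0.5422193 , 0.30107526]), 0.040645118713378905, np.int64(337), np.float64(0.06534041358309273))
168 [0.01761227 0.01930594 0.02052863 0.02170488 0.02286552]
(array([0.54135339, 0.30170331]), 0.03992158889770508, np.int64(374), np.float64(0.0653267820926488))
370 [0.00566228 0.01939717 0.02065209 0.02166294 0.02320611]
11.3833
```

View pics/c2.png

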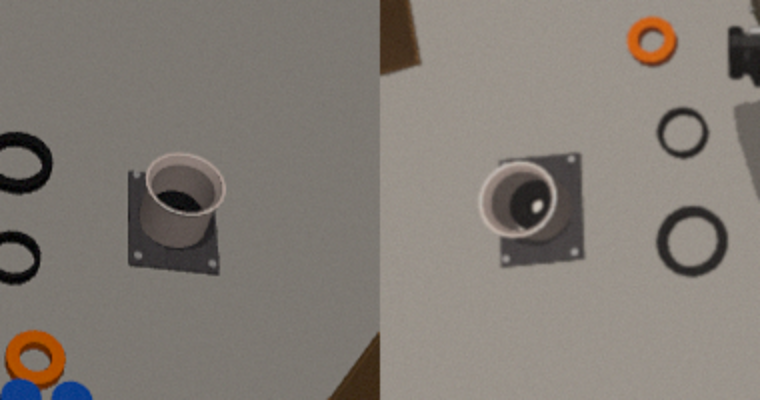

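The small ring lies flat on the tube floor: its top is at about z 0.021, and the hole shows at (537,207) in the crop. Next come the medium and wide rings.

```bash
cat >> h.py <<'E'
def load(k):
    pick(OBJ[k],.019,.078,40)
    carry(.085,8)
    grip(.085); bot.hold(.3)
    bot.move_straight([*TUBE,.16],speed=.25)
def heights(next_):
    bot.move_pose([*OBJ[next_],.17],Q)
    for n in("scene","top"):
        P=cloud(snap(n,f"{n}_{next_}")); m=(np.hypot(*(P[...,:2]-TUBE).transpose(2,0,1))<.027)&(P[...,2]<.06); print(m.sum(),np.percentile(P[m][:,2],[5,25,50,75,95]))
    return P
E
python3 - <<'E'
from h import *
load("med"); P=heights("wide")
P=cloud(imaging.read_camera("scene"));print(circ(P,OBJ["wide"],.045,.01,.03))
E
```

```text
t 13.4167 width 0.053461324487949144 F 41.89393378794193 [ 0.61927142 -0.01115418  0.01982897]
hit False
t 17.1083 width 0.0533554496396201 [0.54122953 0.30103287 0.08545404]
326 [0.01967404 0.02490018 0.03503638 0.0371557  0.0387424 ]
232 [0.0191314  0.02273037 0.03554509 0.03659595 0.0382013 ]
(array([0.61704419, 0.13884859]), 0.029072566986083983, np.int64(216), np.float64(0.013924934243568443))
```

Run:
```python
from h import *
load("wide"); heights("cap")
s=cv2.imread("pics/scene_cap.png")[130:330,370:560]; t=cv2.imread("pics/top_cap.png")[110:310,100:290]
cv2.imwrite("pics/c3.png",cv2.resize(np.hstack([s,t]),None,fx=2,fy=2))
```

```text
t 21.2083 width 0.053763771528668056 F 41.41814986243844 [0.61680291 0.14039109 0.01996662]
hit False
t 24.325 width 0.053830539169032625 [0.54122036 0.30105863 0.08545615]
443 [0.02046642 0.0331993  0.03863194 0.05089848 0.05399109]
521 [0.00894456 0.02793519 0.03744561 0.05072331 0.05391619]
```

View pics/c3.png

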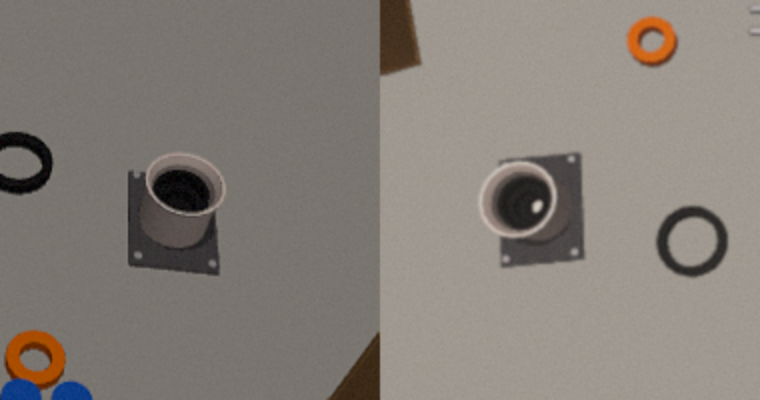

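All three rings are stacked: the wide ring is flat around (180,190) in the left crop, and the column of holes shows at (537,207) in the right one. Next is the cap.

Run:
```python
from h import *
pick(OBJ["cap"],.030,.055,50)
carry(.100,10)
print(bot.move_straight([*TUBE,.088],speed=.03,contact_N=6)); print(telemetry.read_state()["position"],telemetry.read_state()["force"])
grip(.06); bot.hold(.3)
bot.move_straight([*TUBE,.20],speed=.2)
bot.move_pose([.5,-.1,.22],Q)
s=snap("scene","s4"); t=snap("top","t4")
for k in(s,t):
    P=cloud(k); print("knob",circ(P,TUBE,.03,.088,.11)); d=circ(P,TUBE,.06,.062,.076); print("disc",d)
    m=(np.abs(np.hypot(*(P[...,:2]-TUBE).transpose(2,0,1))-.027)<.010)&(P[...,2]>.06)&(P[...,2]<.08); A=np.c_[P[m][:,:2]-TUBE,np.ones(m.sum())]; print("plane",np.linalg.lstsq(A,P[m][:,2],rcond=None)[0])
cv2.imwrite("pics/c4.png",cv2.resize(np.hstack([s["frame"][130:330,370:560,::-1],t["frame"][110:310,100:290,::-1]]),None,fx=2,fy=2))
print(telemetry.read_state()["t"])
```

```text
t 29.375 width 0.022390258892544458 F 48.81183564662933 [ 0.49339108 -0.1341485   0.03059173]
hit False
t 33.225 width 0.022594267099920504 [0.5412198  0.3011175  0.10047876]
True
[0.54129733 0.3010667  0.09064639] [-0.47495545 -0.4183356   4.71857375]
knob (array([0.54211401, 0.29940509]), 0.012274093627929687, np.int64(117), np.float64(0.09386261317734457))
disc (array([0.54203046, 0.29976697]), 0.04290560531616211, np.int64(982), np.float64(0.07076609987052257))
plane [0.00393706 0.00291041 0.07072706]
knob (array([0.53970496, 0.30099966]), 0.011967825889587402, np.int64(119), np.float64(0.09464814707018165))
disc (array([0.53972845, 0.30114447]), 0.042112537384033207, np.int64(1169), np.float64(0.07073550380628313))
plane [ 0.00359844 -0.00110363  0.07079268]
36.6333
```

View pics/c4.png

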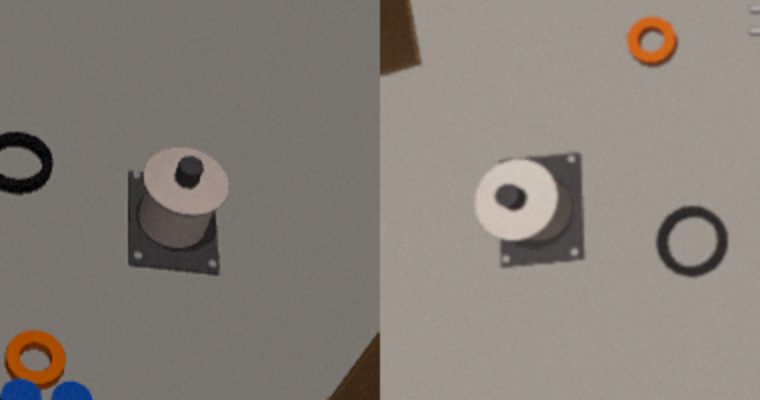

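The cap is level and centred on the tube, with its knob at (189,172) in the left crop and (510,196) in the right.

```bash
python3 -c "
from bench import job
print(job.hand_in())"
```

```text
the job is handed in; nothing more can be done
None
```

The three rings are stacked in the tube (smallest hole at the bottom, widest on top), the cap sits level and released on the rim, and the job is handed in at about 37 s of the allowed 104 s; no verdict was returned.

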